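# Slacken a silk-screen hinge clamp with a reversible ratchet

### The job

The screen has to come out of its hinge clamps, but the last clamp bolt is still tight and the ratchet standing on it is set to tighten. Throw the ratchet's direction lever over to the loosening side, then swing the handle back and forth between the pots to back the bolt off a good quarter turn anticlockwise, as seen from above. Never tighten the bolt any further (that crushes the frame), leave the ratchet standing on the bolt with its lever set to loosen, and do not shift or tip the tin, the brush jar, the spray can or the scraper.

Things in the scene. Friction and masses are not known exactly. Their poses are not given: they have to be found in the camera images.
- screen: silk-screen: aluminium frame 410 x 470 mm, 42 mm high, with pale mesh, held in two dark steel hinge clamps fixed to the bench; it does not move. Origin: on the bench below the tight bolt's axis; +x points from the clamps across the mesh, z up. Second clamp at y = +275 mm, its bolt (head 94 mm high) already slack, not part of the job. Clamps: 86 mm wide, x -97 to +25 mm, 76 mm high.
- bolt (a joint): turn of the tight vertical clamp bolt, rad: 0 = tight, as it was left; grows anticlockwise seen from above as it loosens, 1.57 = a quarter turn, 6.2 at most; negative = tightened further, which crushes the frame. About 1 N m turns it either way, only through the ratchet, whose round 26 mm socket covers its hexagon (73 to 107 mm above the bench). The ratchet cannot be lifted off.
- ratchet (a joint): swing of the ratchet handle about the bolt's axis, rad: 0 = handle along the screen's -x, grows anticlockwise seen from above; no stops, 0.35 N m drag. Lever at loosen: anticlockwise swings drive the bolt, clockwise ones only click back; lever at tighten: the reverse. The wheel inside has 16 teeth: up to 0.45 rad of a driving stroke passes before the pawl bites.
- lever (a joint): direction lever on the ratchet's head, rad: 0 = tightening stop (start), 1.0 = loosening stop; snaps over the middle and stays at a stop. Vertical pivot on the handle's centre line, 31 mm from the bolt's axis towards the grip. At 0.5 it points along the handle to the grip; growing values turn it anticlockwise from above, the way the handle then drives. About 2 N across its tip throws it.
- lever_tip (a point): point on the direction lever's centre line, 25 mm from its pivot, 137.5 mm above the bench. The lever's thumb piece is dark steel, 8 mm wide, 26 mm long (4 to 30 mm from the pivot), its top 142.5 mm above the bench; the flat top of the ratchet's head and neck under it is at 127 mm. x axis: from the pivot to the tip; z up.
- grip (a point): middle of the black handle grip, on its axis, 117 mm above the bench and 165 mm from the bolt's axis. The grip is a level round bar 25 mm thick, from 98 to 236 mm from the bolt's axis (29 mm thick 8 mm before its end). x axis: outward along the handle; z up.
- head (a point): top of the ratchet's head on the bolt's axis, 127 mm above the bench. The head is bright steel, 48 mm across, 20 mm thick, narrowing to a neck 26 mm wide towards the grip, 73 mm from the axis. x axis: outward along the handle; z up.
- tin: full paint tin, upright, 108 mm across and 130 mm high, origin under its middle; bystander, to be left standing where it is
- jar: glass jar of brushes, upright, 82 mm across and 112 mm high, the brushes reach 250 mm high within 42 mm of the middle; origin under its middle; bystander, to be left standing where it is
- can: spray can, upright, 65 mm across and 197 mm high, origin under its middle; bystander, to be left standing where it is
- scraper: paint scraper with a wooden handle, 240 mm long and 20 mm high, lying flat on the bench, blade 65 mm wide to its +x, origin under its middle; bystander, to be left where it is

How it is judged:
On the way, in this order (a step that is already met when the one before it is completed fails the run):
1. the direction lever is thrown over to the loosening side (value of joint lever above 0.8 rad), for 0.2 s.
2. the bolt is backed off a good quarter turn (value of joint bolt above 1.5 rad), for 0.2 s.
At the end, for the whole second after the job is handed in: The bolt stands at least 1.5 rad (86 degrees) loose, the lever is past 0.8 rad on the loosening side, the handle is at rest, and tin, jar and can stand upright (within 0.2 rad) and, like the scraper, within 20 mm of where they started (value of joint bolt above 1.5 rad and value of joint lever above 0.8 rad and velocity of joint ratchet between -0.05 and 0.05 rad/s and distance of each of tin, jar, can, scraper from where it was at the start of the episode below 0.02 m and angle between each of tin, jar, can's own z axis and vertical below 0.2 rad); the robot touches nothing.
It fails at once if the bolt is tightened further, by more than 0.25 rad (value of joint bolt below -0.25 rad).
It fails at once if the tin is shifted by more than 20 mm or tipped (not (distance of tin from where it was at the start of the episode below 0.02 m and angle between tin's own z axis and vertical below 0.2 rad)).
It fails at once if the brush jar is shifted by more than 20 mm or tipped (not (distance of jar from where it was at the start of the episode below 0.02 m and angle between jar's own z axis and vertical below 0.2 rad)).
It fails at once if the spray can is shifted by more than 20 mm or tipped (not (distance of can from where it was at the start of the episode below 0.02 m and angle between can's own z axis and vertical below 0.2 rad)).
It fails at once if the scraper is shifted by more than 20 mm (distance of scraper from where it was at the start of the episode above 0.02 m).
It also fails if it takes over 51 s, if anything falls off the work surface, if the arm or the gripper's body presses on something with over 40 N, if the wrist force passes 120 N, or if a joint passes its speed limit or range.

### The arm

A 6-joint arm with a two-finger parallel gripper is mounted at the origin on the work surface. World frame = base frame: x ahead of the robot, y to its left, z up, the work surface at z = 0. Lengths are in m, angles in rad, forces in N, time in s.
With the tool pointing down it reaches from about 0.225 to 0.875 m from the base axis. Payload 3.4 kg.
Tool frame: the origin (TCP) lies on the centre line of the jaws, within the pads' length; the fingertips stand 17 mm ahead of it and the grasp point (between the pads) lies 2 mm behind it (nose_length is the distance from the TCP to the fingertips, in m); z points along the fingers, y is the line along which they close (so a half turn about z gives the same grasp; the last joint's range is limited). The gripper opens to 85 mm and grips with 20 to 120 N. Pads are 22 mm wide; open, the fingers measure 114 mm over their backs; the gripper's body (76 mm by 85 mm) begins 54 mm behind the grasp point. The pads swing forward as they close: fully open they stand 13 mm farther back than shut.
Start: joints at [1.215, 0.276, 1.505, -0, 1.361, -0.121], TCP at [0.134, 0.559, 0.248] pointing down, gripper open.
Joint ranges: [-2.89, 2.89], [-0.75, 2.08], [0.22, 2.7], [-1.18, 4.32], [0.11, 2.71], [-2.7, 2.7]. Speed limits (rad/s): [2.57, 2.57, 3.14, 3.14, 3.14, 3.14].

### API

Orientations are given as a unit quaternion [w, x, y, z].
In Python, from rig import get_state, get_image, sign_off, find_in, place_of, nose_length gives the robot as it stands.
- The arm moves only by the tool apply_moves, never from a script. Its argument "deltas" is one flat list of numbers, 5 for each row, row after row: the finger opening in mm, from 0 to 85.4, then the shift along the tool's x, y, z in mm, then the turn about the tool's z in degrees. A call has 1 to 12 rows; each row is the pose to reach, as a shift and turn from the pose commanded when the call began, along the tool's axes at that moment; what a row does not reach only later rows make up. A row lasts 1/12 s, in which the tool goes at most 41.7 mm and 7.16 degrees, less where a joint would pass 70% of its speed; a pose out of reach is approached as far as the arm can. A call with a gripper value outside its range is refused whole. The fingers move at their own pace and stop on an object; "squeeze" is the grip in N (left out, the last holds). Time passes only in rows, so rows that repeat a pose let the fingers close. It gives the time, the measured TCP pose, the force, the opening and the grip force at its end, in the units of the state.
- get_state(): the state, without advancing time (a new reading comes with each control period).
- get_image(name): name is "scene" or "top"; returns a dict with "frame" (420x560x3 uint8, red, green, blue), "K" (3x3 intrinsics, pixels), "position" and "orientation" of the camera in the world. Camera axes: x right, y down, z forward; pixel columns grow to the right and rows downward; lengths in m; the calibration is good to about 2 mm. A picture is of the moment at which its call begins. There is no depth.
- sign_off(): hands the job in; it is judged then, once.
Trained networks look in a picture, given as the dict that the camera call returned (one of the last four; its "shot" number tells which), for a name from the list of things; names that differ only in an ending like _2 or _b are one class to them, and where a whole thing is asked for, a point or a joint stands for the part that bears it (a point fixed in the world has none). Each returns a list of dicts, best first, with "score" (0 to 1); they miss things now and then, are a little off and sometimes report something else, mostly with a low value. They report only what shows in the picture. A call takes as long as a camera call.
- find_in(query, picture): "point" ([column, row] in pixels, amid what is visible of it).
- place_of(query, picture): "point" ([column, row] in pixels: a listed point, or the origin of a listed thing).
The state is a dict: "clock": time; "qpos": joint angles; "qd": joint speeds; "effort": joint torques, N m; "position": TCP position; "ee_rot": TCP orientation; "contact_force": force on the tool from outside, world axes, zero at the start; "moment": the same for the moment, N m; "width": finger opening in m; "gripper_force": force on a finger pad.
Only numpy, scipy, OpenCV 4.12 (cv2) and the standard library are available. Lean on these libraries where they do the work, as an engineer would, in place of code of your own. Each camera call takes 0.05 s, during which the arm holds its last target. There are 200 camera calls.

## Working session

There is one attempt and no reset: what is moved stays moved. The work goes in short steps, Python scripts to look and compute and a tool call to move; the robot and the scene stay as the last step left them, time stands still between calls to the robot, and variables do not carry over. Pictures are saved under pics/ and viewed, at most 10 in all, crops included, and the job is handed in when it is done.

Besides the shell and the picture viewer there is one more tool, called after "Emit:" as name(argument=value, ...), one argument or row to a line, values as JSON. apply_moves: Moves the arm, as the interface text tells. Its arguments: {"type":"object","properties":{"deltas":{"type":"array"},"squeeze":{"type":"number"}},"required":["deltas"]}

```bash
mkdir -p pics; ls
cat > h.py <<'E'
import numpy as np,cv2
from scipy.spatial.transform import Rotation as R
from rig import *
def rot(q): return R.from_quat([q[1],q[2],q[3],q[0]])
def onplane(p,im,z):
    d=rot(im["orientation"]).apply(np.linalg.inv(im["K"])@np.array([p[0],p[1],1.0])); c=np.array(im["position"])
    return c+d*(z-c[2])/d[2]
Z=dict(screen=0,lever_tip=.1375,grip=.117,head=.127,tin=0,jar=0,can=0,scraper=0)
def survey(names=Z,cams=("top","scene"),save=None):
    for c in cams:
        im=get_image(c)
        if save: cv2.imwrite(f"pics/{save}_{c}.png",im["frame"][:,:,::-1])
        for n in names:
            for r in place_of(n,im)[:2]:
                print(c,n,round(r["score"],2),np.round(r["point"]),np.round(onplane(r["point"],im,Z[n])*1000)[:2])
E
python3 - <<'E'
from h import *
survey(save="a")
s=get_state();print(s["position"],rot(s["ee_rot"]).as_matrix().round(3),s["clock"],nose_length)
E
```

```text
pics
top screen 0.86 [276. 166.] [650. -12.]
top lever_tip 0.63 [264. 185.] [596.  14.]
top grip 0.64 [258. 242.] [480.  25.]
top grip 0.26 [275. 161.] [648.  -8.]
top head 0.75 [276. 163.] [641. -11.]
top tin 0.89 [346. 220.] [ 525. -175.]
top jar 0.9 [352. 139.] [ 713. -189.]
top jar 0.35 [263. 186.] [603.  17.]
top can 0.72 [205. 222.] [520. 151.]
top scraper 0.65 [292. 271.] [406. -49.]
scene screen 0.8 [278. 288.] [641. -12.]
scene screen 0.19 [276. 234.] [464. -21.]
scene lever_tip 0.67 [293. 215.] [602.  17.]
scene lever_tip 0.22 [275. 232.] [655. -14.]
scene grip 0.61 [296. 192.] [480.  25.]
scene head 0.63 [276. 233.] [641. -13.]
scene tin 0.91 [203. 252.] [ 530. -173.]
scene jar 0.97 [179. 322.] [ 725. -182.]
scene scraper 0.71 [265. 218.] [400. -48.]
scene scraper 0.62 [178. 318.] [ 718. -184.]
[0.13377909 0.55924982 0.24834617] [[-0.973  0.233  0.   ]
 [ 0.233  0.973  0.   ]
 [-0.     0.    -1.   ]] 0.9 0.017
```

View pics/a_top.png

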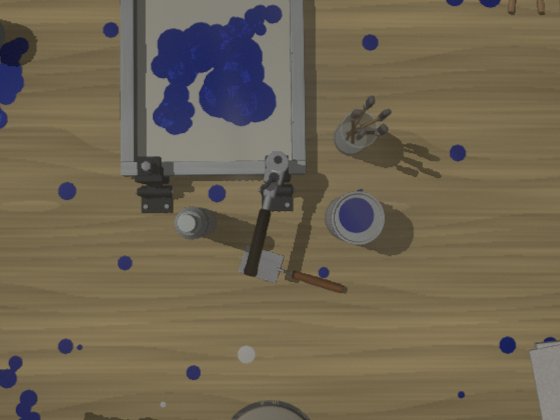

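View pics/a_scene.png

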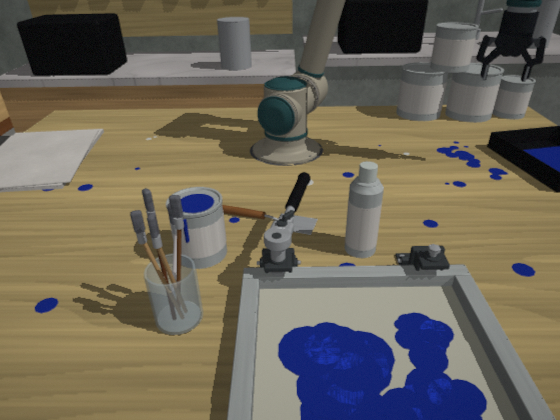

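The top view shows the bolt head at about (276,163) px. The handle runs to the grip at (258,242), with the can to its left at (190,222) and the tin to its right at (355,217). The lever lies on the can side. The scene view agrees. The tool is already aligned with the handle, so I'll move above the lever's clockwise side with the fingers shut.

Emit:
apply_moves(
  deltas=[0, 0, 0, -30, 0, 0, -565, -397, -40, 0, 0, -565, -397, -40, 0, 0, -565, -397, -40, 0, 0, -565, -397, -40, 0, 0, -565, -397, -40, 0, 0, -565, -397, -40, 0, 0, -565, -397, -40, 0, 0, -565, -397, -40, 0, 0, -565, -397, -40, 0, 0, -565, -397, -40, 0, 0, -565, -397, -40, 0],
)

```text
clock: 1.9
position: [0.4381, 0.214, 0.2853]
ee_rot: [0.0, 0.117, 0.993, 0.0]
contact_force: [0.6, 0.2, -0.8]
width: 0.0001
gripper_force: 0.0
```

Emit:
apply_moves(
  deltas=[0, -565, -397, -40, 0, 0, -565, -397, -40, 0, 0, -565, -397, -40, 0, 0, -565, -397, -40, 0, 0, -565, -397, -40, 0, 0, -565, -397, -40, 0],
)

```text
clock: 2.4
position: [0.6034, 0.0268, 0.2996]
ee_rot: [0.0, 0.117, 0.993, 0.0]
contact_force: [0.2, 1.1, 0.5]
width: 0.0002
gripper_force: 0.0
```

Run:
```python
from h import *
survey(["head","lever_tip","grip","screen"],save="b")
print(get_state()["position"],nose_length)
```

```text
top grip 0.82 [261. 246.] [473.  20.]
top screen 0.43 [351. 140.] [ 712. -187.]
scene head 0.6 [276. 235.] [647. -13.]
scene lever_tip 0.64 [293. 214.] [598.  16.]
scene grip 0.49 [201. 254.] [ 685. -136.]
scene grip 0.2 [274. 233.] [628. -18.]
scene screen 0.56 [277. 286.] [637. -14.]
[0.60164346 0.02991424 0.29980008] 0.017
```

View pics/b_scene.png

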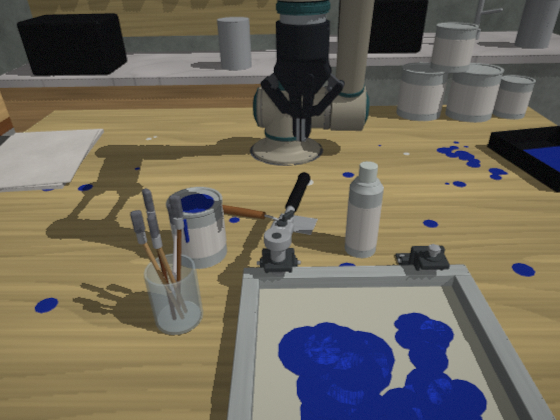

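The scene view shows the fingers shut above the head, with the tip near (302,138) px and the can clear of them. I'll go down part way.

Emit:
apply_moves(
  deltas=[0, 14, 9, 0, 0, 0, 14, 9, 40, 0, 0, 14, 9, 80, 0, 0, 14, 9, 125, 0, 0, 14, 9, 125, 0, 0, 14, 9, 125, 0],
)

```text
clock: 3.4
position: [0.5883, 0.0419, 0.1726]
ee_rot: [-0.003, 0.117, 0.993, -0.0]
contact_force: [0.5, -0.8, 0.7]
width: -0.0002
gripper_force: 0.0
```

Run:
```python
from h import *
s=get_state();p=s["position"];print(p)
out=[]
for c in("scene","top"):
    im=get_image(c);r=rot(im["orientation"])
    def pr(P):
        q=im["K"]@r.inv().apply(np.array(P)-im["position"]);return q[:2]/q[2]
    f=im["frame"][:,:,::-1].copy()
    a=pr(p+[0,0,-.017]);b=pr(p+[0,0,-.030]);print(c,a,b)
    x,y=int(a[0]),int(a[1]);x0,y0=max(x-45,0),max(y-40,0)
    k=cv2.resize(f[y0:y0+80,x0:x0+90],None,fx=5,fy=5,interpolation=cv2.INTER_CUBIC)
    for q,col in((a,(0,0,255)),(b,(0,255,0))): cv2.circle(k,(int((q[0]-x0)*5),int((q[1]-y0)*5)),3,col,-1)
    out.append(cv2.resize(k,(400,356)))
cv2.imwrite("pics/c.png",np.hstack(out))
```

```text
[0.58833649 0.04186199 0.17263607]
scene [306.90568781 202.49643699] [306.78391578 208.65966363]
top [249.54616696 188.09032723] [249.84336487 188.49643333]
```

View pics/c.png

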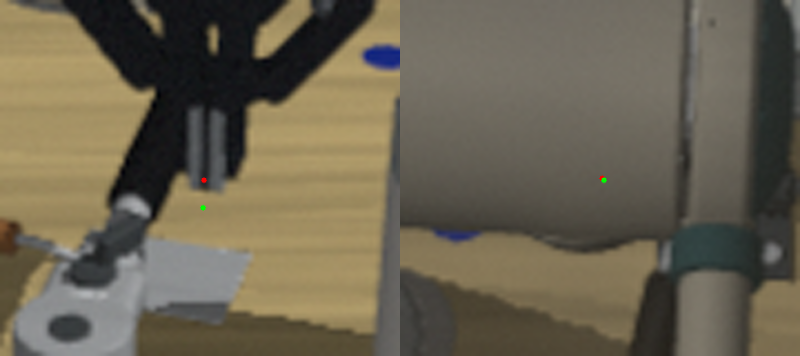

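The crop shows the finger ends at the predicted point (red, 17 mm nose), on the can side of the lever. I'll go down and sweep across.

Emit:
apply_moves(
  deltas=[0, 0, 0, 12, 0, 0, 0, 0, 23, 0, 0, 0, -6, 23, 0, 0, 0, -11, 23, 0, 0, 0, -15, 23, 0, 0, 0, -19, 23, 0, 0, 0, -23, 23, 0, 0, 0, -27, 23, 0, 0, 0, -30, 23, 0, 0, 0, -30, 23, 0, 0, 0, -30, 23, 0],
)

```text
clock: 4.42
position: [0.5843, 0.0105, 0.1527]
ee_rot: [0.001, 0.117, 0.993, -0.0]
contact_force: [-1.5, 0.1, 5.6]
width: 0.0001
gripper_force: 3.1
```

Run:
```python
from h import *
s=get_state();print(s["position"],s["contact_force"])
im=get_image("scene");cv2.imwrite("pics/d.png",cv2.resize(im["frame"][170:270,230:350,::-1],None,fx=5,fy=5,interpolation=cv2.INTER_CUBIC))
for n in("lever_tip","head","grip"): print(n,[(round(r["score"],2),onplane(r["point"],im,Z[n]).round(3)) for r in place_of(n,im)[:2]])
```

```text
[0.58429954 0.01048831 0.15271404] [-1.47316245  0.11963064  5.56772038]
lever_tip [(0.68, array([0.702, 0.119, 0.138])), (0.62, array([0.593, 0.002, 0.138]))]
head [(0.68, array([ 0.645, -0.013,  0.127]))]
grip [(0.95, array([0.486, 0.023, 0.117]))]
```

View pics/d.png

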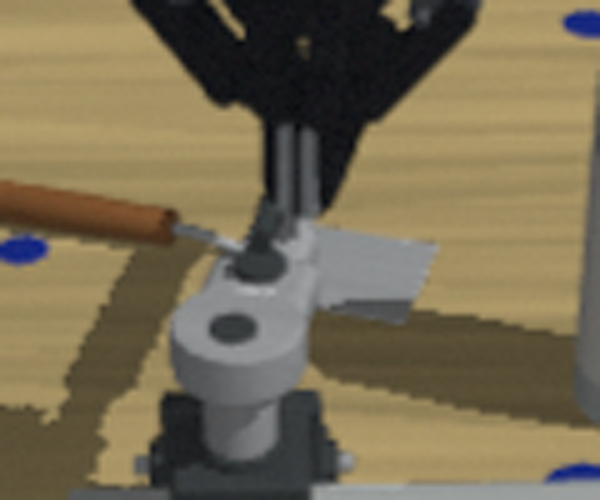

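The crop shows the lever at about its middle, near (262,240), with the fingers still against it on its right. I'll push on another 12 mm.

Emit:
apply_moves(
  deltas=[0, 0, -3, -1, 0, 0, 0, -6, -1, 0, 0, 0, -9, -1, 0, 0, 0, -12, -1, 0, 0, 0, -12, -1, 0, 0, 0, -12, -1, 0],
)

```text
clock: 5.12
position: [0.5816, 0.0004, 0.1527]
ee_rot: [0.001, 0.117, 0.993, 0.001]
contact_force: [1.4, 4.0, 2.8]
width: 0.0003
gripper_force: 3.7
```

Run:
```python
from h import *
s=get_state();print(s["position"],s["contact_force"])
im=get_image("scene");cv2.imwrite("pics/e.png",cv2.resize(im["frame"][170:270,230:350,::-1],None,fx=5,fy=5,interpolation=cv2.INTER_CUBIC))
for n in("lever_tip","head","grip"): print(n,[(round(r["score"],2),onplane(r["point"],im,Z[n]).round(3)) for r in place_of(n,im)[:2]])
```

```text
[5.81627665e-01 4.18141719e-04 1.52653985e-01] [1.44602174 3.98163932 2.80448299]
lever_tip [(0.57, array([ 0.717, -0.126,  0.138])), (0.54, array([ 0.596, -0.013,  0.138]))]
head [(0.95, array([ 0.639, -0.013,  0.127]))]
grip [(0.76, array([0.491, 0.025, 0.117]))]
```

View pics/e.png

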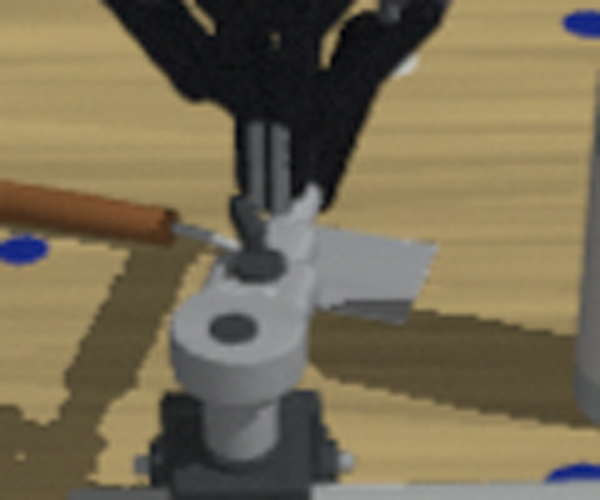

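The lever now points to the tin side at about (245,225), on the loosening stop. Next I'll back away, rise, open and lower over the grip.

Emit:
apply_moves(
  deltas=[0, 0, 6, -2, 0, 0, 0, 6, -30, 0, 50, 30, 3, -40, 0, 50, 69, 1, -40, 0, 50, 69, 1, -40, 0, 50, 69, 1, -40, 0, 50, 69, 1, -20, 0, 50, 69, 1, 0, 0, 50, 69, 1, 20, 0, 50, 69, 1, 35, 0, 50, 69, 1, 35, 0, 50, 69, 1, 35, 0],
)

```text
clock: 6.32
position: [0.5143, 0.0165, 0.1165]
ee_rot: [-0.001, 0.117, 0.993, -0.0]
contact_force: [-0.0, -0.1, 0.7]
width: 0.0497
gripper_force: 0.0
```

Run:
```python
from h import *
s=get_state();print(s["position"],s["contact_force"],s["qpos"])
im=get_image("scene");cv2.imwrite("pics/f.png",cv2.resize(im["frame"][150:270,200:360,::-1],None,fx=4.5,fy=4.5,interpolation=cv2.INTER_CUBIC))
for n in("lever_tip","head","grip"): print(n,[(round(r["score"],2),onplane(r["point"],im,Z[n]).round(3)) for r in place_of(n,im)[:2]])
```

```text
[0.51432432 0.01647093 0.11649375] [-0.03430392 -0.1479571   0.67160211] [-1.02666030e-01  2.99376077e-01  1.83031798e+00 -1.03334225e-03
  1.01415453e+00 -1.43834355e+00]
lever_tip [(0.46, array([ 0.593, -0.007,  0.138]))]
head [(0.96, array([ 0.643, -0.016,  0.127]))]
grip [(0.69, array([0.494, 0.025, 0.117]))]
```

View pics/f.png

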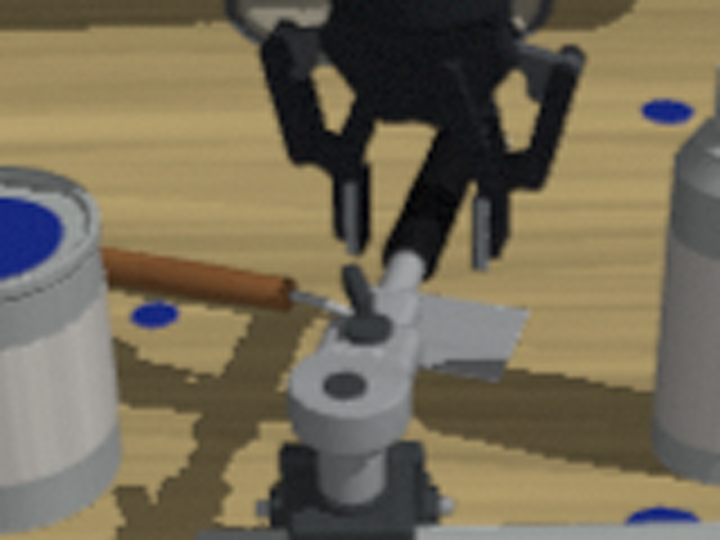

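The crop shows the fingers straddling the grip, with the lever on the loosening side at about (357,290). Tin and can are both well clear. I'll compute the arc table.

Run:
```python
import numpy as np
for s in (3.5,4.2,-4.2):
    print(s);
    for k in range(1,13):
        d=np.radians(s*k);print(f"{130*(np.cos(d)-1):.1f}, {-130*np.sin(d):.1f}, 0, {-s*k:.1f}",end=" | ")
    print()
```

```text
3.5
-0.2, -7.9, 0, -3.5 | -1.0, -15.8, 0, -7.0 | -2.2, -23.7, 0, -10.5 | -3.9, -31.4, 0, -14.0 | -6.0, -39.1, 0, -17.5 | -8.6, -46.6, 0, -21.0 | -11.7, -53.9, 0, -24.5 | -15.2, -61.0, 0, -28.0 | -19.2, -67.9, 0, -31.5 | -23.5, -74.6, 0, -35.0 | -28.3, -80.9, 0, -38.5 | -33.4, -87.0, 0, -42.0 | 
4.2
-0.3, -9.5, 0, -4.2 | -1.4, -19.0, 0, -8.4 | -3.1, -28.4, 0, -12.6 | -5.5, -37.6, 0, -16.8 | -8.6, -46.6, 0, -21.0 | -12.4, -55.4, 0, -25.2 | -16.7, -63.8, 0, -29.4 | -21.7, -71.9, 0, -33.6 | -27.3, -79.7, 0, -37.8 | -33.4, -87.0, 0, -42.0 | -40.0, -93.8, 0, -46.2 | -47.1, -100.2, 0, -50.4 | 
-4.2
-0.3, 9.5, 0, 4.2 | -1.4, 19.0, 0, 8.4 | -3.1, 28.4, 0, 12.6 | -5.5, 37.6, 0, 16.8 | -8.6, 46.6, 0, 21.0 | -12.4, 55.4, 0, 25.2 | -16.7, 63.8, 0, 29.4 | -21.7, 71.9, 0, 33.6 | -27.3, 79.7, 0, 37.8 | -33.4, 87.0, 0, 42.0 | -40.0, 93.8, 0, 46.2 | -47.1, 100.2, 0, 50.4 |
```

Emit:
apply_moves(
  deltas=[28, 0, 0, 0, 0, 28, 0, 0, 0, 0, 28, 0, 0, 0, 0, 28, 0, 0, 0, 0],
  squeeze=20,
)

```text
clock: 6.85
position: [0.5143, 0.0169, 0.1177]
ee_rot: [0.0, 0.117, 0.993, 0.0]
contact_force: [-0.5, 0.4, 0.1]
width: 0.0278
gripper_force: 0.0
```

First driving stroke, 42° anticlockwise.

Emit:
apply_moves(
  deltas=[28, 0, -8, 0, -3.5, 28, -1, -16, 0, -7, 28, -2, -24, 0, -10.5, 28, -4, -31.5, 0, -14, 28, -6, -39, 0, -17.5, 28, -8.5, -46.5, 0, -21, 28, -11.5, -54, 0, -24.5, 28, -15, -61, 0, -28, 28, -19, -68, 0, -31.5, 28, -23.5, -74.5, 0, -35, 28, -28, -81, 0, -38.5, 28, -33.5, -87, 0, -42],
)

```text
clock: 7.85
position: [0.5254, -0.0721, 0.1175]
ee_rot: [-0.0, -0.247, 0.969, 0.004]
contact_force: [-1.6, 8.9, 4.9]
width: 0.0277
gripper_force: 4.9
```

Run:
```python
from h import *
s=get_state();p=s["position"];print(p,s["contact_force"],s["moment"],s["qpos"][5])
survey(["lever_tip","head","grip","tin","can","scraper"],("scene",),save="g")
```

```text
[ 0.52544176 -0.07210596  0.11746789] [-1.57523909  8.87035962  4.9442264 ] [ 1.64362416  0.36011259 -0.14275952] -2.345653746327789
scene lever_tip 0.47 [260. 216.] [605. -43.]
scene head 0.77 [276. 234.] [646. -12.]
scene grip 0.9 [241. 199.] [507. -86.]
scene tin 0.64 [203. 253.] [ 534. -172.]
scene tin 0.54 [276. 232.] [457. -20.]
scene can 0.72 [277. 284.] [630. -14.]
scene can 0.61 [356. 249.] [522. 151.]
scene scraper 0.91 [265. 221.] [413. -46.]
```

View pics/g_scene.png

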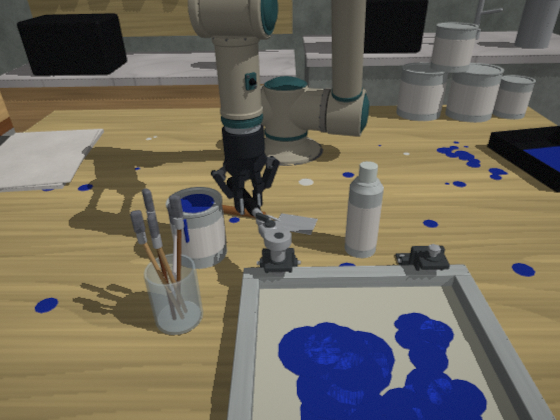

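The scene shows the handle swung to the tin side, with the gripper at about (245,185) and tin and can unmoved. A 9 N push (about 1.2 N m) means the bolt is turning. Now the return stroke, then drive again.

Emit:
apply_moves(
  deltas=[28, 0, 9.5, 0, 4.2, 28, -1.5, 19, 0, 8.4, 28, -3, 28.5, 0, 12.6, 28, -5.5, 37.5, 0, 16.8, 28, -8.5, 46.5, 0, 21, 28, -12.5, 55.5, 0, 25.2, 28, -16.5, 64, 0, 29.4, 28, -21.5, 72, 0, 33.6, 28, -27.5, 79.5, 0, 37.8, 28, -33.5, 87, 0, 42, 28, -40, 94, 0, 46.2, 28, -47, 100, 0, 50.4],
)

```text
clock: 9.2
position: [0.5195, 0.0343, 0.1174]
ee_rot: [-0.0, 0.191, 0.982, -0.001]
contact_force: [-1.3, -2.5, 0.3]
width: 0.028
gripper_force: 1.4
```

Emit:
apply_moves(
  deltas=[28, 0, -9.5, 0, -4.2, 28, -1.5, -19, 0, -8.4, 28, -3, -28.5, 0, -12.6, 28, -5.5, -37.5, 0, -16.8, 28, -8.5, -46.5, 0, -21],
)

```text
clock: 9.62
position: [0.5113, -0.0109, 0.1176]
ee_rot: [0.001, 0.006, 1.0, 0.001]
contact_force: [2.2, 4.8, -1.5]
width: 0.0281
gripper_force: 2.8
```

Emit:
apply_moves(
  deltas=[28, 0, -9.5, 0, -4.2, 28, -1.5, -19, 0, -8.4, 28, -3, -28.5, 0, -12.6, 28, -5.5, -37.5, 0, -16.8, 28, -8.5, -46.5, 0, -21, 28, -12.5, -55.5, 0, -25.2, 28, -16.5, -64, 0, -29.4],
)

```text
clock: 10.2
position: [0.5259, -0.0726, 0.1175]
ee_rot: [0.001, -0.247, 0.969, 0.004]
contact_force: [0.7, 11.0, 3.1]
width: 0.0282
gripper_force: 4.8
```

Emit:
apply_moves(
  deltas=[28, 0, 9.5, 0, 4.2, 28, -1.5, 19, 0, 8.4, 28, -3, 28.5, 0, 12.6, 28, -5.5, 37.5, 0, 16.8, 28, -8.5, 46.5, 0, 21, 28, -12.5, 55.5, 0, 25.2, 28, -16.5, 64, 0, 29.4, 28, -21.5, 72, 0, 33.6, 28, -27.5, 79.5, 0, 37.8, 28, -33.5, 87, 0, 42, 28, -40, 94, 0, 46.2, 28, -47, 100, 0, 50.4],
)

```text
clock: 11.2
position: [0.519, 0.034, 0.1174]
ee_rot: [-0.0, 0.191, 0.982, -0.001]
contact_force: [-1.2, -2.1, 1.3]
width: 0.0281
gripper_force: 1.4
```

Emit:
apply_moves(
  deltas=[28, 0, -9.5, 0, -4.2, 28, -1.5, -19, 0, -8.4, 28, -3, -28.5, 0, -12.6, 28, -5.5, -37.5, 0, -16.8, 28, -8.5, -46.5, 0, -21, 28, -12.5, -55.5, 0, -25.2, 28, -16.5, -64, 0, -29.4, 28, -21.5, -72, 0, -33.6, 28, -27.5, -79.5, 0, -37.8, 28, -33.5, -87, 0, -42, 28, -40, -94, 0, -46.2, 28, -47, -100, 0, -50.4],
)

```text
clock: 12.2
position: [0.5255, -0.0727, 0.1174]
ee_rot: [0.0, -0.247, 0.969, 0.004]
contact_force: [-0.3, 10.8, 2.2]
width: 0.0283
gripper_force: 4.8
```

Emit:
apply_moves(
  deltas=[28, 0, 9.5, 0, 4.2, 28, -1.5, 19, 0, 8.4, 28, -3, 28.5, 0, 12.6, 28, -5.5, 37.5, 0, 16.8, 28, -8.5, 46.5, 0, 21, 28, -12.5, 55.5, 0, 25.2, 28, -16.5, 64, 0, 29.4, 28, -21.5, 72, 0, 33.6, 28, -27.5, 79.5, 0, 37.8, 28, -33.5, 87, 0, 42, 28, -40, 94, 0, 46.2, 28, -47, 100, 0, 50.4],
)

```text
clock: 13.2
position: [0.5189, 0.034, 0.1174]
ee_rot: [-0.0, 0.191, 0.982, -0.001]
contact_force: [-1.0, -2.5, 1.5]
width: 0.0279
gripper_force: 1.4
```

Emit:
apply_moves(
  deltas=[28, 0, -9.5, 0, -4.2, 28, -1.5, -19, 0, -8.4, 28, -3, -28.5, 0, -12.6, 28, -5.5, -37.5, 0, -16.8, 28, -8.5, -46.5, 0, -21, 28, -12.5, -55.5, 0, -25.2, 28, -16.5, -64, 0, -29.4, 28, -21.5, -72, 0, -33.6, 28, -27.5, -79.5, 0, -37.8, 28, -33.5, -87, 0, -42, 28, -40, -94, 0, -46.2, 28, -47, -100, 0, -50.4],
)

```text
clock: 14.2
position: [0.5255, -0.0727, 0.1174]
ee_rot: [0.0, -0.247, 0.969, 0.004]
contact_force: [0.2, 10.5, 3.5]
width: 0.0281
gripper_force: 4.8
```

Run:
```python
from h import *
s=get_state();print(s["position"],s["contact_force"],s["clock"],s["qpos"][5])
survey(["lever_tip","head","grip","tin","can","scraper"],("scene",))
```

```text
[ 0.5254685  -0.07268198  0.11740937] [ 0.19544907 10.49325539  3.51701768] 14.2 -2.347138912390508
scene lever_tip 0.67 [258. 221.] [619. -45.]
scene head 0.63 [273. 234.] [643. -18.]
scene head 0.21 [266. 219.] [597. -32.]
scene grip 0.71 [243. 195.] [494. -84.]
scene tin 0.67 [202. 250.] [ 524. -176.]
scene tin 0.24 [264. 222.] [416. -49.]
scene can 0.88 [357. 250.] [526. 153.]
scene scraper 0.8 [267. 222.] [419. -41.]
```

Forces repeat on every stroke, and all bystanders are in place. Two more cycles will cover the worst-case lash.

Emit:
apply_moves(
  deltas=[28, 0, 9.5, 0, 4.2, 28, -1.5, 19, 0, 8.4, 28, -3, 28.5, 0, 12.6, 28, -5.5, 37.5, 0, 16.8, 28, -8.5, 46.5, 0, 21, 28, -12.5, 55.5, 0, 25.2, 28, -16.5, 64, 0, 29.4, 28, -21.5, 72, 0, 33.6, 28, -27.5, 79.5, 0, 37.8, 28, -33.5, 87, 0, 42, 28, -40, 94, 0, 46.2, 28, -47, 100, 0, 50.4],
)

```text
clock: 15.55
position: [0.5187, 0.0337, 0.1174]
ee_rot: [-0.001, 0.191, 0.982, -0.002]
contact_force: [-1.9, -1.5, 1.4]
width: 0.0278
gripper_force: 1.5
```

Emit:
apply_moves(
  deltas=[28, 0, -9.5, 0, -4.2, 28, -1.5, -19, 0, -8.4, 28, -3, -28.5, 0, -12.6, 28, -5.5, -37.5, 0, -16.8, 28, -8.5, -46.5, 0, -21, 28, -12.5, -55.5, 0, -25.2, 28, -16.5, -64, 0, -29.4, 28, -21.5, -72, 0, -33.6, 28, -27.5, -79.5, 0, -37.8, 28, -33.5, -87, 0, -42, 28, -40, -94, 0, -46.2, 28, -47, -100, 0, -50.4],
)

```text
clock: 16.55
position: [0.5255, -0.073, 0.1174]
ee_rot: [0.0, -0.247, 0.969, 0.003]
contact_force: [0.1, 10.2, 2.7]
width: 0.0281
gripper_force: 4.8
```

Emit:
apply_moves(
  deltas=[28, 0, 9.5, 0, 4.2, 28, -1.5, 19, 0, 8.4, 28, -3, 28.5, 0, 12.6, 28, -5.5, 37.5, 0, 16.8, 28, -8.5, 46.5, 0, 21, 28, -12.5, 55.5, 0, 25.2, 28, -16.5, 64, 0, 29.4, 28, -21.5, 72, 0, 33.6, 28, -27.5, 79.5, 0, 37.8, 28, -33.5, 87, 0, 42, 28, -40, 94, 0, 46.2, 28, -47, 100, 0, 50.4],
)

```text
clock: 17.55
position: [0.5185, 0.0337, 0.1173]
ee_rot: [-0.001, 0.191, 0.982, -0.002]
contact_force: [-2.1, -2.4, 1.0]
width: 0.0278
gripper_force: 1.5
```

Emit:
apply_moves(
  deltas=[28, 0, -9.5, 0, -4.2, 28, -1.5, -19, 0, -8.4, 28, -3, -28.5, 0, -12.6, 28, -5.5, -37.5, 0, -16.8, 28, -8.5, -46.5, 0, -21, 28, -12.5, -55.5, 0, -25.2, 28, -16.5, -64, 0, -29.4, 28, -21.5, -72, 0, -33.6, 28, -27.5, -79.5, 0, -37.8, 28, -33.5, -87, 0, -42, 28, -40, -94, 0, -46.2, 28, -47, -100, 0, -50.4],
)

```text
clock: 18.55
position: [0.5254, -0.073, 0.1174]
ee_rot: [0.0, -0.247, 0.969, 0.003]
contact_force: [1.1, 10.5, 2.9]
width: 0.028
gripper_force: 4.8
```

Emit:
apply_moves(
  deltas=[28, 0, 1, 0, 0, 38, 0, 2, 0, 0, 40, 0, 2, 0, 0, 40, 0, 2, -10, 0, 40, 0, 2, -30, 0, 40, 0, 2, -60, 0, 40, 0, 2, -100, 0, 40, 0, 2, -120, 0, 40, 0, 2, -120, 0, 40, 0, 2, -120, 0],
)

```text
clock: 19.38
position: [0.5256, -0.075, 0.2396]
ee_rot: [0.002, -0.247, 0.969, -0.002]
contact_force: [-0.6, 0.0, -0.5]
width: 0.0402
gripper_force: 0.0
```

Run:
```python
from h import *
s=get_state();print(s["position"],s["contact_force"],s["clock"])
survey(["lever_tip","head","grip","tin","can","scraper","jar"],("scene",),save="i")
```

```text
[ 0.5256004  -0.0749685   0.23962663] [-0.62587514  0.03969313 -0.52325168] 19.3833
scene lever_tip 0.52 [261. 217.] [608. -41.]
scene head 0.78 [274. 233.] [643. -17.]
scene grip 0.86 [250. 193.] [484. -70.]
scene tin 0.75 [204. 255.] [ 540. -170.]
scene can 0.69 [356. 248.] [519. 151.]
scene scraper 0.63 [267. 222.] [418. -42.]
scene jar 0.64 [262. 214.] [380. -57.]
scene jar 0.58 [177. 319.] [ 718. -187.]
```

View pics/i_scene.png

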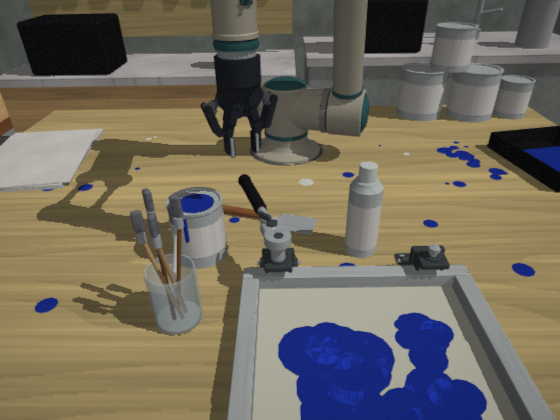

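The gripper is clear of the handle. The handle rests at about (250,193), the lever tip shows on the loosening side at (261,217), and the pots stand where they were.

```bash
python3 -c "
from rig import *
print(sign_off())"
```

```text
the job is handed in; nothing more can be done
None
```

I threw the lever to the loosening side, backed the bolt off in six driving strokes (by my worst-case estimate past the 1.5 rad required; the angle can't be read directly), left the ratchet standing on the bolt with the tin, jar, can and scraper in place, and handed the job in at about 19 s; no verdict came back.

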